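# Unpile the laundry supplies onto their mats

### The job

On the folding counter of the shared laundry, unpile the supplies and stand each one on the mat of its own colour, centred on the mat and, for the two boxes, lined up lengthwise with it. Work down from the top, each straight to its mat: first the red dryer-sheet box, then the two tubs in either order, and last the blue tablet carton. Keep everything upright, set it down gently without dropping it, and leave the white mug and the amber jar where they stand.

Things in the scene. Friction and masses are not known exactly. Their poses are not given: they have to be found in the camera images.
- red_box: Red closed dryer-sheet box, 84 (x) x 38 (y) x 34 (z) mm, about 0.12 kg, with a short white slot on top. Origin: centre of its underside; z up, x along its length. It starts on top of the pile, bridging both tubs: its underside 97 mm above the counter, its length nearly along the carton. It is narrower than the tubs, so beside its long faces one is still above the tub lids, flush with its underside.
- green_tub: Closed round green tub with white side band, diameter 54 mm, height 55 mm, straight sides, flat top, about 0.22 kg. Origin: centre of its underside; z up. It starts standing on the carton, 42 mm above the counter, under one end of the red box and beside the yellow tub (centres 76 mm apart along the carton; which one is at which end varies).
- yellow_tub: Closed round yellow tub, same shape, size and mass as the green one; it starts on the other end of the carton.
- carton: Blue tablet carton with white side panels, rigid, 136 (x) x 54 (y) x 42 (z) mm, about 0.45 kg. Origin: centre of its underside; z up, x along its length. It stands on the counter at the bottom of the pile.
- red_mat: Red flat rectangular mat, 104 (x) x 58 (y) x 3 mm thick, fixed to the counter. Origin: centre of its underside, at counter height; x along its length. Place of the red box.
- green_mat: Green flat round mat, diameter 76 mm, 3 mm thick, fixed to the counter. Origin: centre of its underside. Place of the green tub.
- yellow_mat: Yellow flat round mat, diameter 76 mm, 3 mm thick, fixed to the counter. Origin: centre of its underside. Place of the yellow tub.
- blue_mat: Blue flat rectangular mat, 156 (x) x 74 (y) x 3 mm thick, fixed to the counter. Origin: centre of its underside; x along its length. Place of the carton. The pile and the four mats share five spots on the counter, centres typically 0.2 to 0.26 m from their neighbours; any of them can be at any spot.
- mug: White ceramic mug, loose, a bystander: rim diameter 68 mm, height 75 mm, handle on its +y side. Origin: centre of its underside. Not to be moved.
- jar: Amber jar with a dark cap and pale label, loose, a bystander: diameter 56 mm, height 85 mm. Origin: centre of its underside. Not to be moved. Other, fixed clutter (at most 200 mm high; among the mats only a 30 mm high grey dish) stands about.
Mind the look-alikes: they are no part of the job. What is meant by the green_tub is not purple, and is the smaller of those in its own colour. Leave any pink look-alike of the carton alone.

How it is judged:
On the way, in this order (a step that is already met when the one before it is completed fails the run):
1. the red box stands on the red mat, let go (horizontal distance between red_box and red_mat below 0.012 m and z of red_box in the frame of red_mat between 0.001 and 0.007 m and angle between red_box's own z axis and vertical below 0.1 rad and angle between the x axis of red_box and the x axis of red_mat, either way round below 0.17 rad and contact force between red_box and the fingers below 0.2 N), for 0.2 s.
2. both tubs stand on the mats of their own colours, let go (horizontal distance between green_tub and green_mat below 0.012 m and z of green_tub in the frame of green_mat between 0.001 and 0.007 m and angle between each of green_tub, yellow_tub's own z axis and vertical below 0.1 rad and horizontal distance between yellow_tub and yellow_mat below 0.012 m and z of yellow_tub in the frame of yellow_mat between 0.001 and 0.007 m and contact force between each of green_tub, yellow_tub and the fingers below 0.2 N), for 0.2 s.
3. the carton stands on the blue mat, let go (horizontal distance between carton and blue_mat below 0.012 m and z of carton in the frame of blue_mat between 0.001 and 0.007 m and angle between carton's own z axis and vertical below 0.1 rad and angle between the x axis of carton and the x axis of blue_mat, either way round below 0.17 rad and contact force between carton and the fingers below 0.2 N), for 0.2 s.
At the end, for the whole second after the job is handed in: Red box, green tub, yellow tub and carton each rest upright (within 0.1 rad) flat on the mat of their own colour, centre within 12 mm of the mat's centre, the red box and the carton lengthwise along their mats within 0.17 rad (either way round), all released and still (horizontal distance between red_box and red_mat below 0.012 m and z of red_box in the frame of red_mat between 0.001 and 0.007 m and angle between each of red_box, green_tub, yellow_tub, carton's own z axis and vertical below 0.1 rad and angle between the x axis of red_box and the x axis of red_mat, either way round below 0.17 rad and linear speed of each of red_box, green_tub, yellow_tub, carton below 0.02 m/s and horizontal distance between green_tub and green_mat below 0.012 m and z of green_tub in the frame of green_mat between 0.001 and 0.007 m and horizontal distance between yellow_tub and yellow_mat below 0.012 m and z of yellow_tub in the frame of yellow_mat between 0.001 and 0.007 m and horizontal distance between carton and blue_mat below 0.012 m and z of carton in the frame of blue_mat between 0.001 and 0.007 m and angle between the x axis of carton and the x axis of blue_mat, either way round below 0.17 rad); the robot touches nothing.
It fails at once if a supply is tipped by more than 0.8 rad (angle between any of red_box, green_tub, yellow_tub, carton's own z axis and vertical above 0.8 rad).
It fails at once if a supply is dropped or slammed down (moves faster than 0.6 m/s within 20 mm of the counter) ((height (world z) of red_box below 0.02 m and linear speed of red_box above 0.6 m/s) or (height (world z) of green_tub below 0.02 m and linear speed of green_tub above 0.6 m/s) or (height (world z) of yellow_tub below 0.02 m and linear speed of yellow_tub above 0.6 m/s) or (height (world z) of carton below 0.02 m and linear speed of carton above 0.6 m/s)).
It fails at once if the mug or the jar is moved by more than 25 mm (distance of any of mug, jar from where it was at the start of the episode above 0.025 m).
It also fails if it takes over 128 s, if anything falls off the work surface, if the arm or the gripper's body presses on something with over 40 N, if the wrist force passes 120 N, or if a joint passes its speed limit or range.

### The arm

A 7-joint arm with a two-finger parallel gripper is mounted at the origin on the work surface. World frame = base frame: x ahead of the robot, y to its left, z up, the work surface at z = 0. Lengths are in m, angles in rad, forces in N, time in s.
With the tool pointing down it reaches from about 0.4 to 0.85 m from the base axis. Payload 10.4 kg.
Tool frame: the origin (TCP) lies on the centre line of the jaws, within the pads' length; the fingertips stand 11 mm ahead of it and the grasp point (between the pads) lies 8 mm behind it; z points along the fingers, y is the line along which they close (so a half turn about z gives the same grasp; the last joint's range is limited). The gripper opens to 87 mm and grips with 3 to 60 N. Pads are 19 mm wide; open, the fingers measure 117 mm over their backs; the gripper's body (75 mm by 190 mm) begins 51 mm behind the grasp point.
Start: joints at [-1.275, 0.332, -0.065, 1.46, 0.022, 1.35, -0.088], TCP at [0.196, 0.594, 0.234] pointing down, gripper open.
Joint ranges: [-2.6, 2.6], [-0.5, 2.12], [-1.47, 1.34], [0.16, 2.42], [-1.27, 4.41], [0.06, 2.06], [-2.6, 2.6]. Speed limits (rad/s): [2.22, 2.22, 2.79, 2.79, 3.14, 3.14, 3.14].

### API

Orientations are given as a unit quaternion [x, y, z, w].
In Python, from bench import r gives the robot as it stands.
- The arm moves only by the shell command python3 -m pendant 'ROWS' [OPENING] [FORCE]. ROWS is JSON, a list of rows, each a list of 4 numbers: the shift along the tool's x, y, z in m, then the turn about the tool's z in rad. A call has 1 to 8 rows; each row shifts and turns the commanded pose from where the row before left it, along the tool's axes as they then stand; what a row does not reach is not made up. A row lasts 1/12 s, in which the tool goes at most 41.7 mm and 7.16 degrees, less where a joint would pass 70% of its speed; a pose out of reach is approached as far as the arm can. A call with a gripper value outside its range is refused whole. OPENING is the opening, from 0 (shut) to 1 (fully open), set as the call begins (- or left out, the last holds). The fingers move at their own pace and stop on an object; FORCE is the grip in N (left out, the last holds). Time passes only in rows, so rows that do not move let the fingers close. It gives the time, the measured TCP pose, the force, the opening and the grip force at its end, in the units of the state.
- r.read_state(): the state, without advancing time (a new reading comes with each control period).
- r.camera(name): name is "scene" or "top" or "wrist"; returns a dict with "img" (400x640x3 uint8, red, green, blue), "camera_matrix" (3x3 intrinsics, pixels), "xyz" and "attitude" of the camera in the world. Camera axes: x right, y down, z forward; pixel columns grow to the right and rows downward; lengths in m; the calibration is good to about 2 mm. A picture is of the moment at which its call begins. There is no depth.
- r.close_job(): hands the job in; it is judged then, once.
Trained networks look in the newest picture that a camera, given by its name, has taken for a name from the list of things; names that differ only in an ending like _2 or _b are one class to them, and where a whole thing is asked for, a point or a joint stands for the part that bears it (a point fixed in the world has none). Each returns a list of dicts, best first, with "score" (0 to 1); they miss things now and then, are a little off and sometimes report something else, mostly with a low value. They report only what shows in the picture. A call takes as long as a camera call. They do not tell look-alikes from the thing itself.
- r.outline_of(thing, camera): "mask" (400x640 bool, what is visible of it) and "bbox" ([centre column, centre row, width, height] in pixels, round what is visible of it).
The state is a dict: "time": time; "joint_positions": joint angles; "joint_vel": joint speeds; "joint_torque": joint torques, N m; "ee_pos": TCP position; "eef_rot": TCP orientation; "ft_force": force on the tool from outside, world axes, zero at the start; "torque": the same for the moment, N m; "width": finger opening in m; "grip_force": force on a finger pad.
Only numpy, scipy, OpenCV 4.12 (cv2) and the standard library are available. Lean on these libraries where they do the work, as an engineer would, in place of code of your own. Each camera call takes 0.05 s, during which the arm holds its last target. There are 200 camera calls.

## Working session

There is one attempt and no reset: what is moved stays moved. The work goes in short steps, Python scripts to look and compute and a shell command to move; the robot and the scene stay as the last step left them, time stands still between calls to the robot, and variables do not carry over. Pictures are saved under pics/ and viewed, at most 16 in all, crops included, and the job is handed in when it is done.

```bash
ls; mkdir -p pics
python3 - <<'E'
from bench import r
import cv2
s=r.read_state();print({k:s[k] for k in('time','ee_pos','eef_rot','width')})
for n in('top','scene'):
    c=r.camera(n);cv2.imwrite(f'pics/{n}0.png',c['img'][:,:,::-1]);print(n,c['camera_matrix'],c['xyz'],c['attitude'])
    for t in 'red_box green_tub yellow_tub carton red_mat green_mat yellow_mat blue_mat mug jar'.split():
        print(t,[(round(d['score'],2),[round(float(v)) for v in d['bbox']]) for d in r.outline_of(t,n)])
E
```

```text
pics
{'time': 0.0, 'ee_pos': array([0.19579204, 0.59314167, 0.23274512]), 'eef_rot': array([ 1.58718407e-01,  9.87323628e-01, -7.18712527e-04, -7.32833557e-05]), 'width': 0.08716999576051405}
top [[406.20252381   0.         320.82737655]
 [  0.         406.20252381 197.80499292]
 [  0.           0.           1.        ]] [ 0.37767448 -0.01715722  1.01059478] [ 0.71596111 -0.69648599  0.02488291 -0.04108269]
red_box [(0.65, [244, 131, 28, 37])]
green_tub [(0.92, [246, 154, 22, 23]), (0.9, [199, 135, 34, 33]), (0.72, [194, 221, 32, 45]), (0.65, [392, 153, 54, 68]), (0.61, [297, 143, 28, 23])]
yellow_tub [(0.47, [242, 121, 25, 23]), (0.24, [331, 189, 29, 31])]
carton [(0.97, [224, 289, 29, 64]), (0.91, [251, 141, 28, 59])]
red_mat [(0.56, [196, 221, 33, 43])]
green_mat [(0.76, [458, 226, 32, 34])]
yellow_mat [(0.69, [329, 190, 32, 29])]
blue_mat [(0.64, [393, 155, 48, 72]), (0.22, [251, 140, 26, 59])]
mug [(0.6, [251, 221, 32, 41])]
jar [(0.71, [333, 109, 20, 33])]
scene [[454.6937301    0.         313.1499964 ]
 [  0.         454.6937301  200.28031154]
 [  0.           0.           1.        ]] [ 1.00982194 -0.2540492   1.00201337] [ 0.8118563   0.51160111 -0.1475779  -0.23952957]
red_box [(0.71, [403, 231, 51, 52]), (0.62, [409, 207, 35, 40])]
green_tub [(0.89, [447, 207, 35, 35]), (0.75, [417, 228, 28, 25]), (0.61, [395, 206, 23, 31]), (0.58, [360, 245, 19, 28])]
yellow_tub []
carton [(0.67, [406, 232, 56, 54])]
red_mat []
green_mat [(0.73, [178, 248, 26, 30])]
yellow_mat [(0.91, [304, 226, 29, 25]), (0.6, [392, 207, 24, 27])]
blue_mat [(0.61, [265, 286, 34, 64])]
mug [(0.9, [361, 174, 30, 37])]
jar [(0.87, [347, 285, 26, 36])]
```

View pics/top0.png

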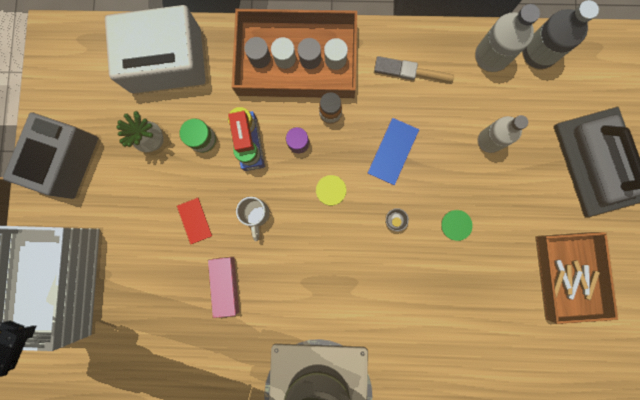

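View pics/scene0.png

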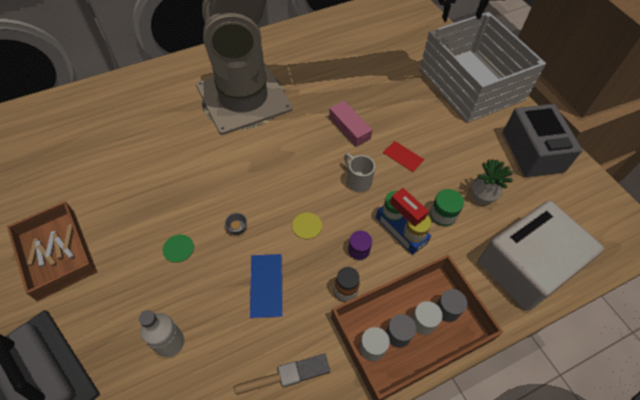

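Look-alikes in the top view: the big green tub (199,135), green pile tub (246,154) and purple tub (297,143); blue pile carton (251,141) and pink carton (223,288). I choose the pile ones. Next I measure everything and check with a crop.

```bash
cat > h.py <<'E'
from bench import r
import cv2, numpy as np
from scipy.spatial.transform import Rotation as R
def ray(c,uv,z):
    uv=np.atleast_2d(uv).astype(float);K=np.array(c['camera_matrix'])
    d=np.c_[(uv-K[:2,2])/[K[0,0],K[1,1]],np.ones(len(uv))]
    d=R.from_quat(c['attitude']).apply(d);o=np.array(c['xyz'])
    return (o+d*((z-o[2])/d[:,2])[:,None])[:,:2]
HUE={'red':[(0,6),(174,180)],'green':[(45,85)],'yellow':[(24,35)],'blue':[(108,122)],'pink':[(160,173)],'purple':[(123,150)]}
def cmask(img,col,smin=120,vmin=50):
    h=cv2.cvtColor(img,cv2.COLOR_RGB2HSV);m=np.zeros(img.shape[:2],bool)
    for a,b in HUE[col]: m|=(h[...,0]>=a)&(h[...,0]<=b)
    return m&(h[...,1]>smin)&(h[...,2]>vmin)
def blobs(c,col,z,amin=60,**k):
    """world min-area rect of each blob of a colour at height z"""
    n,l,s,_=cv2.connectedComponentsWithStats(cmask(c['img'],col,**k).astype(np.uint8));out=[]
    for i in range(1,n):
        if s[i,4]<amin: continue
        cs,_=cv2.findContours((l==i).astype(np.uint8),cv2.RETR_EXTERNAL,cv2.CHAIN_APPROX_NONE)
        p=cv2.convexHull(max(cs,key=len))[:,0]
        w=ray(c,p,z);(x,y),(a,b),t=cv2.minAreaRect((w*1000).astype(np.float32))
        if b>a:a,b,t=b,a,t+90
        v,u=np.nonzero(l==i)
        ce=ray(c,np.c_[u,v],z).mean(0)*1000
        out.append(dict(px=(int(u.mean()),int(v.mean())),rect=(round(x),round(y)),cen=ce.round().tolist(),size=(round(a),round(b)),deg=round((t+90)%180-90,1),area=int(s[i,4])))
    return out
E
python3 - <<'E'
from h import *
for n in('top','scene'):
    c=r.camera(n)
    for col,z in(('red',.003),('red',.131),('green',.003),('green',.097),('yellow',.003),('yellow',.097),('blue',.003),('blue',.042),('pink',.042),('purple',.055)):
        print(n,col,z)
        for b in blobs(c,col,z):print('   ',b)
    for t in('mug','jar'):
        for d in r.outline_of(t,n)[:1]:print(t,ray(c,d['bbox'][:2],.04))
    if n=='top': cv2.imwrite('pics/pile.png',cv2.resize(c['img'][90:250,160:360,::-1],None,fx=4,fy=3.7,interpolation=cv2.INTER_CUBIC)[:600,:800])
E
```

```text
top red 0.003
    {'px': (239, 130), 'rect': (639, 217), 'cen': [638.0, 218.0], 'size': (95, 46), 'deg': 13.2, 'area': 536}
    {'px': (193, 220), 'rect': (406, 322), 'cen': [406.0, 322.0], 'size': (102, 56), 'deg': 22.9, 'area': 910}
top red 0.131
    {'px': (239, 130), 'rect': (606, 188), 'cen': [605.0, 188.0], 'size': (83, 40), 'deg': 13.2, 'area': 536}
    {'px': (193, 220), 'rect': (403, 279), 'cen': [402.0, 279.0], 'size': (89, 49), 'deg': 22.9, 'area': 910}
top green 0.003
    {'px': (193, 132), 'rect': (629, 335), 'cen': [630.0, 336.0], 'size': (72, 68), 'deg': -88.6, 'area': 595}
    {'px': (456, 224), 'rect': (415, -328), 'cen': [414.0, -328.0], 'size': (71, 71), 'deg': 0.0, 'area': 713}
top green 0.097
    {'px': (193, 132), 'rect': (606, 302), 'cen': [606.0, 303.0], 'size': (65, 61), 'deg': -88.6, 'area': 595}
    {'px': (456, 224), 'rect': (411, -299), 'cen': [410.0, -299.0], 'size': (65, 64), 'deg': 0.0, 'area': 713}
top yellow 0.003
    {'px': (241, 111), 'rect': (687, 216), 'cen': [688.0, 216.0], 'size': (57, 25), 'deg': 68.3, 'area': 93}
    {'px': (330, 189), 'rect'
[... 2315 characters left out ...]
), 'deg': 85.1, 'area': 81}
    {'px': (265, 286), 'rect': (597, -172), 'cen': [600.0, -174.0], 'size': (152, 70), 'deg': -22.9, 'area': 1850}
scene blue 0.042
    {'px': (398, 225), 'rect': (609, 179), 'cen': [610.0, 174.0], 'size': (52, 37), 'deg': 12.3, 'area': 144}
    {'px': (418, 243), 'rect': (675, 196), 'cen': [673.0, 190.0], 'size': (57, 30), 'deg': 85.1, 'area': 81}
    {'px': (265, 286), 'rect': (613, -176), 'cen': [616.0, -177.0], 'size': (146, 68), 'deg': -22.9, 'area': 1850}
scene pink 0.042
scene purple 0.055
    {'px': (360, 241), 'rect': (613, 64), 'cen': [614.0, 64.0], 'size': (53, 47), 'deg': -29.5, 'area': 343}
mug [[0.4305343  0.16730902]]
jar [[ 0.69172906 -0.00646192]]
```

View pics/pile.png

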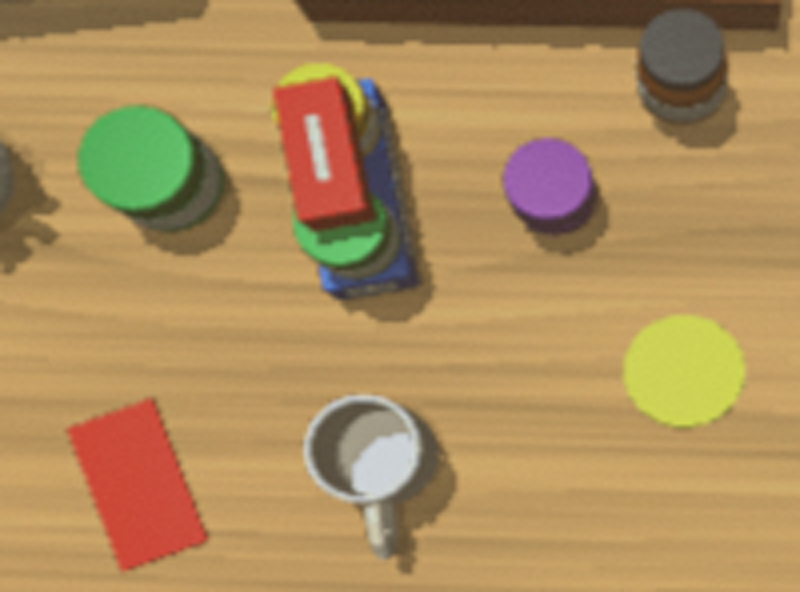

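```bash
cat > go.py <<'E'
# python3 go.py x y z yawdeg : print remaining shift in tool axes (now, and after the turn) and turn; yaw = world angle of tool y line
import sys
from h import *
x,y,z,yaw=map(float,sys.argv[1:5]);s=r.read_state()
M=R.from_quat(s['eef_rot']).as_matrix();d=np.array([x,y,z])-s['ee_pos']
cur=np.degrees(np.arctan2(M[1,1],M[0,1]));t=(yaw-cur+90)%180-90
M2=R.from_euler('z',t,degrees=True).as_matrix()@M
f=lambda v:np.round(v,4).tolist()
print('t',round(s['time'],2),'pos',f(s['ee_pos']),'yaw',round(cur,1),'tilt',round(np.degrees(np.arccos(-M[2,2])),2),'w',round(s['width'],4),'grip',round(float(s['grip_force']),1),'F',f(s['ft_force']),'q7',round(s['joint_positions'][6],2))
print('turn',round(-np.radians(t),3),'| shift now',f(M.T@d),'| after turn',f(M2.T@d))
E
python3 go.py .605 .187 .28 103.2
```

```text
t 1.4 pos [0.1959, 0.5935, 0.2336] yaw 71.7 tilt 0.0 w 0.0873 grip 0.0 F [0.1071, 0.4072, -0.3047] q7 -0.09
turn -0.549 | shift now [-0.5159, -0.2578, -0.0465] | after turn [-0.3055, -0.4892, -0.0465]
```

```bash
python3 -m pendant '[[0,0,-0.025,-0.11],[0,0,-0.025,-0.11],[0,0,0,-0.11],[0,0,0,-0.11],[0,0,0,-0.11]]' 1 >/dev/null
python3 -m pendant '[[-0.02,-0.032,0,0],[-0.02,-0.032,0,0],[-0.02,-0.032,0,0],[-0.02,-0.032,0,0],[-0.02,-0.032,0,0],[-0.02,-0.032,0,0],[-0.02,-0.032,0,0],[-0.02,-0.032,0,0]]' >/dev/null
python3 -m pendant '[[-0.02,-0.032,0,0],[-0.02,-0.032,0,0],[-0.02,-0.032,0,0],[-0.02,-0.032,0,0],[-0.02,-0.032,0,0],[-0.02,-0.032,0,0],[-0.02,-0.032,0,0],[0,0,0,0]]'
python3 go.py .605 .187 .28 103.2
python3 - <<'E'
from h import *
c=r.camera('wrist');print(c['xyz'],R.from_quat(c['attitude']).as_matrix().round(2).tolist(),c['camera_matrix'][0][0]);cv2.imwrite('pics/w1.png',c['img'][:,:,::-1])
for b in blobs(c,'red',.131,amin=500):print(b)
for b in blobs(c,'green',.097,amin=300)+blobs(c,'yellow',.097,amin=300):print(b)
for b in blobs(c,'blue',.042,amin=300):print(b)
E
```

```text
time: 3.15
ee_pos: [0.6022, 0.1868, 0.2831]
eef_rot: [-0.111, 0.994, -0.002, 0.001]
ft_force: [0.5, -1.6, 0.4]
width: 0.087
grip_force: 0.0
t 3.15 pos [0.6022, 0.1868, 0.2831] yaw 102.7 tilt 0.25 w 0.087 grip 0.0 F [0.4799, -1.5669, 0.4171] q7 1.47
turn -0.009 | shift now [-0.0028, -0.0004, 0.0031] | after turn [-0.0028, -0.0004, 0.0031]
[0.51988998 0.16876519 0.43492375] [[-0.22, 0.93, 0.3], [0.98, 0.21, 0.06], [-0.01, 0.31, -0.95]] 317.3671557136015
{'px': (465, 37), 'rect': (444, 277), 'cen': [445.0, 277.0], 'size': (65, 41), 'deg': 23.1, 'area': 3751}
{'px': (323, 187), 'rect': (605, 188), 'cen': [603.0, 188.0], 'size': (87, 38), 'deg': 13.1, 'area': 2867}
{'px': (326, 139), 'rect': (563, 182), 'cen': [559.0, 182.0], 'size': (53, 41), 'deg': -85.9, 'area': 1003}
{'px': (420, 203), 'rect': (607, 299), 'cen': [606.0, 300.0], 'size': (67, 62), 'deg': 59.9, 'area': 2537}
{'px': (541, 232), 'rect': (609, 444), 'cen': [609.0, 447.0], 'size': (86, 66), 'deg': -77.2, 'area': 2341}
{'px': (180, 40), 'rect': (499, 23), 'cen': [498.0, 22.0], 'size': (60, 59), 'deg': -77.3, 'area': 3351}
{'px': (55, 93), 'rect': (589, -141), 'cen': [585.0, -140.0], 'size': (142, 68), 'deg': -22.9, 'area': 7205}
{'px': (323, 121), 'rect': (550, 178), 'cen': [546.0, 176.0], 'size': (53, 21), 'deg': -77.3, 'area': 325}
```

View pics/w1.png

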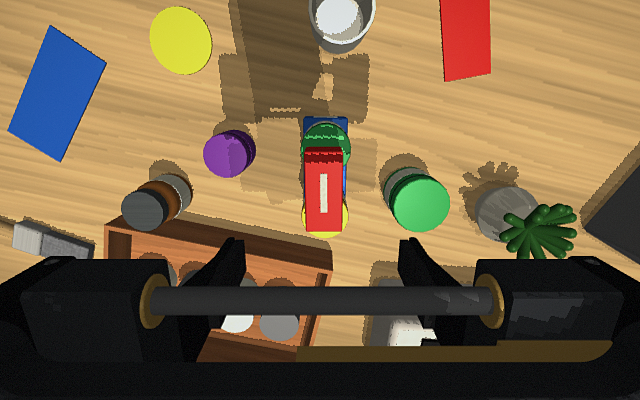

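```bash
python3 -m pendant '[[-0.004,0,0.035,-0.009],[0,0,0.035,0],[0,0,0.035,0],[0,0,0.03,0],[0,0,0.02,0],[0,0,0.013,0],[0,0,0,0],[0,0,0,0]]' >/dev/null; python3 go.py .606 .188 .113 103.1
```

```text
t 3.87 pos [0.6017, 0.1965, 0.1161] yaw 103.8 tilt 0.02 w 0.0871 grip 0.0 F [0.2161, -0.2058, 0.4607] q7 1.49
turn 0.012 | shift now [-0.0021, -0.0093, 0.0031] | after turn [-0.0022, -0.0093, 0.0031]
```

```bash
python3 -m pendant '[[-0.003,-0.009,0.003,0.012],[0,0,0,0],[0,0,0,0],[0,0,0,0]]' >/dev/null; python3 go.py .606 .188 .113 103.1
```

```text
t 4.2 pos [0.6074, 0.1878, 0.1134] yaw 103.0 tilt 0.08 w 0.0871 grip 0.0 F [-0.554, 0.1967, 0.7617] q7 1.5
turn -0.001 | shift now [0.0013, 0.0005, 0.0004] | after turn [0.0013, 0.0005, 0.0004]
```

```bash
python3 -m pendant '[[0,0,0,0],[0,0,0,0],[0,0,0,0],[0,0,0,0],[0,0,0,0],[0,0,0,0],[0,0,0,0],[0,0,0,0]]' 0 15; python3 -m pendant '[[0,0,-0.01,0],[0,0,-0.02,0],[0,0,-0.03,0],[0,0,-0.03,0],[0,0,-0.03,0],[0,0,-0.01,0],[0,0,0,0],[0,0,0,0]]' >/dev/null;  python3 go.py .407 .321 .25 112.8
```

```text
time: 4.87
ee_pos: [0.6068, 0.1879, 0.1125]
eef_rot: [-0.114, 0.993, 0.0, -0.0]
ft_force: [0.6, 0.5, 0.2]
width: 0.0418
grip_force: 0.0
t 5.53 pos [0.6068, 0.1879, 0.2424] yaw 103.1 tilt 0.02 w 0.038 grip 14.9 F [0.1409, -0.082, -2.3463] q7 1.48
turn -0.17 | shift now [0.1645, 0.1748, -0.0076] | after turn [0.1326, 0.2001, -0.0076]
```

Run:
```python
from h import *
c=r.camera('wrist');a=c['img'][150:400,150:500];s=r.camera('scene');b=s['img'][90:290,280:480]
im=np.zeros((500,800,3),np.uint8);im[:250,:350]=a;im[:400,400:800]=cv2.resize(b,(400,400))
cv2.imwrite('pics/w2.png',im[:,:,::-1])
```

```text
(no output)
```

View pics/w2.png

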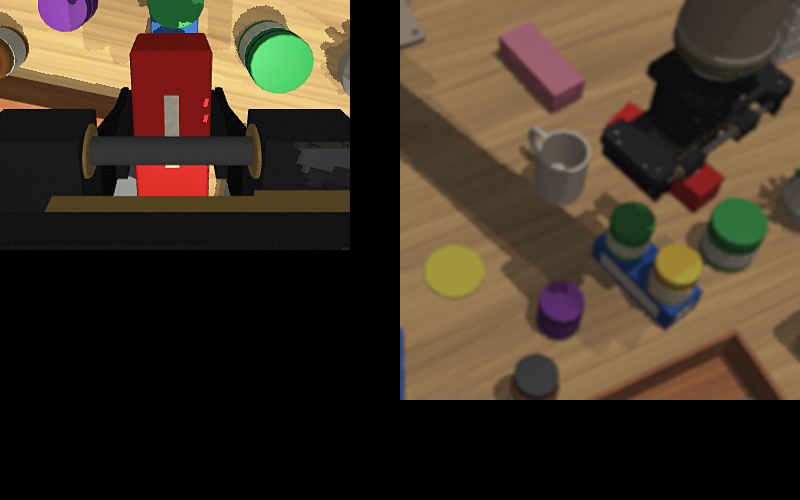

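Run:
```python
from h import *
c=r.camera('wrist');s=r.read_state();M=R.from_quat(s['eef_rot']).as_matrix();K=c['camera_matrix'];A=R.from_quat(c['attitude'])
g=cmask(c['img'],'red',100,30)&(np.arange(400)[:,None]>170)&(abs(np.arange(640)-321)<60)
v,u=np.nonzero(g);print('top row',v.min(),'cols by row',[(q,u[v==q].min(),u[v==q].max()) for q in(186,192,198,204,215)]);print(c['img'][178:212:2,300].tolist())
for under in(.013,.015,.018,.021):   # underside below TCP
  for dx in(-.003,0,.003):
    P=[]
    for h in(0,.034):
      for sy in(-.019,.019): P.append(s['ee_pos']+M@np.array([.042+dx,sy,under-h]))
    q=A.inv().apply(np.array(P)-c['xyz']);print(under,dx,((q[:,:2]/q[:,2:])*K[0][0]+np.array([K[0][2],K[1][2]])).round(1).tolist())
```

```text
top row 183 cols by row [(186, np.int64(287), np.int64(355)), (192, np.int64(284), np.int64(357)), (198, np.int64(282), np.int64(359)), (204, np.int64(280), np.int64(361)), (215, np.int64(280), np.int64(361))]
[[94, 75, 58], [91, 74, 58], [91, 73, 58], [99, 16, 11], [96, 16, 15], [96, 17, 14], [97, 21, 18], [98, 20, 15], [97, 19, 14], [99, 22, 18], [100, 24, 20], [105, 15, 16], [125, 22, 19], [126, 23, 20], [127, 23, 19], [129, 26, 24], [126, 25, 20]]
0.013 -0.003 [[286.7, 186.6], [357.3, 186.6], [278.6, 207.1], [365.7, 207.1]]
0.013 0 [[286.6, 181.1], [357.5, 181.1], [278.3, 200.6], [366.0, 200.6]]
0.013 0.003 [[286.4, 175.7], [357.7, 175.7], [278.0, 194.0], [366.2, 194.0]]
0.015 -0.003 [[287.1, 185.6], [356.9, 185.6], [279.2, 205.7], [365.1, 205.7]]
0.015 0 [[286.9, 180.2], [357.1, 180.2], [278.9, 199.2], [365.3, 199.2]]
0.015 0.003 [[286.8, 174.8], [357.3, 174.8], [278.6, 192.7], [365.6, 192.7]]
0.018 -0.003 [[287.7, 184.2], [356.4, 184.2], [280.0, 203.5], [364.2, 203.5]]
0.018 0 [[287.5, 178.9], [356.5, 178.9], [279.7, 197.2], [364.5, 197.2]]
0.018 0.003 [[287.3, 173.6], [356.7, 173.6], [279.5, 190.8], [364.7, 190.8]]
0.021 -0.003 [[288.2, 182.8], [355.8, 182.8], [280.8, 201.5], [363.4, 201.5]]
0.021 0 [[288.1, 177.6], [356.0, 177.6], [280.6, 195.2], [363.6, 195.2]]
0.021 0.003 [[287.9, 172.4], [356.2, 172.3], [280.3, 188.9], [363.9, 188.9]]
```

```bash
python3 -m pendant '[[0,0,0,-0.085],[0,0,0,-0.085],[0.02,0.03,0,0],[0.02,0.03,0,0],[0.02,0.03,0,0],[0.02,0.03,0,0],[0.02,0.03,0,0],[0.02,0.03,0,0]]' >/dev/null;  python3 -m pendant '[[0.01,0.015,0,0],[0.005,0.005,0,0],[0,0,0,0],[0,0,0,0],[0,0,0,0]]' >/dev/null; python3 go.py .405 .320 .20 112.8
python3 - <<'E'
from h import *
c=r.camera('wrist');v=c['img'];cv2.imwrite('pics/w3.png',v[:,:,::-1])
for b in blobs(c,'red',.003,amin=300):print(b)
E
```

```text
t 6.77 pos [0.4061, 0.3186, 0.2421] yaw 112.7 tilt 0.05 w 0.0379 grip 14.9 F [-0.0943, -0.2944, -0.7473] q7 1.22
turn -0.002 | shift now [0.0005, 0.0017, 0.0421] | after turn [0.0005, 0.0017, 0.0421]
{'px': (321, 212), 'rect': (462, 340), 'cen': [463.0, 342.0], 'size': (218, 108), 'deg': 23.1, 'area': 10035}
{'px': (322, 330), 'rect': (631, 413), 'cen': [631.0, 413.0], 'size': (108, 54), 'deg': -67.2, 'area': 2200}
```

```bash
python3 -m pendant '[[0.001,0.002,0.04,0],[0,0,0.04,0],[0,0,0.04,0],[0,0,0.035,0],[0,0,0.025,0],[0,0,0.015,0],[0,0,0.01,0],[0,0,0,0]]' >/dev/null;  python3 -m pendant '[[0,0,0.003,0],[0,0,0.003,0],[0,0,0,0],[0,0,0,0]]' >/dev/null; python3 go.py .405 .320 .024 112.8
python3 - <<'E'
from h import *
c=r.camera('wrist');v=c['img'];cv2.imwrite('pics/w3.png',v[:,:,::-1])
E
```

```text
t 7.82 pos [0.4036, 0.3217, 0.0323] yaw 112.8 tilt 0.08 w 0.038 grip 14.9 F [0.3215, -0.128, -0.7702] q7 1.22
turn 0.0 | shift now [-0.0006, -0.0021, 0.0083] | after turn [-0.0006, -0.0021, 0.0083]
```

View pics/w3.png

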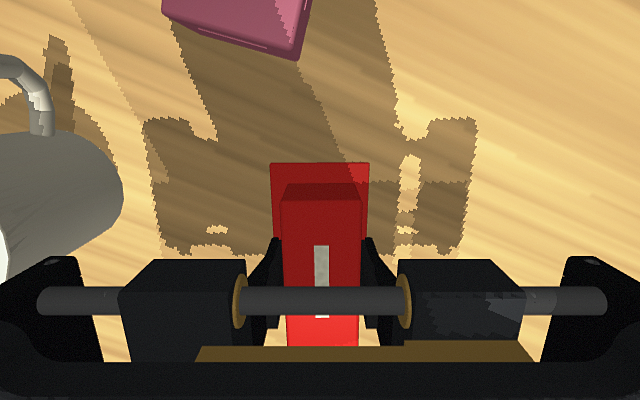

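```bash
cat > /dev/null
python3 - <<'E'
from h import *
c=r.camera('wrist');s=r.read_state()
p=ray(c,[[270.5,162.5],[367.5,162.5]],.003);print('mat corners',p.round(4),np.linalg.norm(p[0]-p[1]))
M=R.from_quat(s['eef_rot']).as_matrix();x=M[:2,0]
print('mat centre',p.mean(0)-x*.052, 'tcp',s['ee_pos'])
for zb in (.009,.012,.015):
  b=ray(c,[[280,200],[361,200]],zb+.034); e=ray(c,[[284,183],[358,183]],zb)
  print(zb,'box w top',np.linalg.norm(b[0]-b[1]),'centre',b.mean(0)-x*.042,'bottom w',np.linalg.norm(e[0]-e[1]),e.mean(0)-x*.042)
E
```

```text
mat corners [[0.3699 0.2753]
 [0.3482 0.3269]] 0.0559902281633924
mat centre [0.40699423 0.32125862] tcp [0.40347731 0.32167727 0.03220396]
0.009 box w top 0.03781069649303619 centre [0.40652148 0.32212595] bottom w 0.042142370989812515 [0.4071355  0.32257405]
0.012 box w top 0.037006587311994556 centre [0.40563021 0.32176274] bottom w 0.04142020077467767 [0.4064068 0.3222737]
0.015 box w top 0.0362024781309528 centre [0.40473894 0.32139953] bottom w 0.04069803055954295 [0.4056781  0.32197336]
```

Box is within 1–2 mm of the mat centre. I lower it until contact.

```bash
python3 -m pendant '[[0,0,0.003,0],[0,0,0.002,0],[0,0,0.0015,0],[0,0,0,0],[0,0,0,0]]' >/dev/null; python3 go.py .405 .320 .024 112.8;python3 -m pendant '[[0,0,0.001,0],[0,0,0.001,0],[0,0,0,0],[0,0,0,0]]' >/dev/null; python3 go.py .405 .320 .024 112.8
```

```text
t 8.33 pos [0.403, 0.3214, 0.0249] yaw 112.8 tilt 0.02 w 0.0375 grip 14.9 F [-1.5446, 0.0418, -0.7431] q7 1.22
turn 0.0 | shift now [-0.0013, -0.002, 0.0009] | after turn [-0.0013, -0.002, 0.0009]
t 8.67 pos [0.4031, 0.3214, 0.023] yaw 112.8 tilt 0.0 w 0.038 grip 14.9 F [1.4284, 0.4257, -0.0753] q7 1.22
turn 0.0 | shift now [-0.0012, -0.002, -0.001] | after turn [-0.0012, -0.002, -0.001]
```

```bash
for i in 1 2 3; do python3 -m pendant '[[0,0,0.001,0],[0,0,0,0],[0,0,0,0]]' | egrep 'ee_pos|ft_f'; done
```

```text
ee_pos: [0.4031, 0.3214, 0.022]
ft_force: [-0.4, 0.1, -0.4]
ee_pos: [0.4033, 0.3215, 0.0214]
ft_force: [-0.8, -1.6, 4.3]
ee_pos: [0.4035, 0.3216, 0.021]
ft_force: [-2.6, -2.4, 12.8]
```

```bash
python3 -m pendant '[[0,0,-0.0015,0],[0,0,0,0],[0,0,0,0]]' | egrep 'ee_pos|ft_f'; python3 -m pendant '[[0,0,0,0],[0,0,0,0],[0,0,0,0],[0,0,0,0],[0,0,0,0],[0,0,0,0],[0,0,0,0],[0,0,0,0]]' 1 |grep -E 'width|grip';python3 -m pendant '[[0,0,-0.02,0],[0,0,-0.04,0],[0,0,-0.04,0],[0,0,-0.04,0],[0,0,-0.04,0],[0,0,-0.04,0],[0,0,0,0],[0,0,0,0]]' >/dev/null
python3 go.py .53 .187 .28 103
python3 - <<'E'
from h import *
for n in('wrist','top'):
  c=r.camera(n);cv2.imwrite(f'pics/a_{n}.png',c['img'][:,:,::-1])
  for b in blobs(c,'red',.037,amin=200)+blobs(c,'red',.003,amin=200)+blobs(c,'blue',.042,amin=100)+blobs(c,'green',.097,amin=200)+blobs(c,'yellow',.097,amin=200):print(n,b)
E
```

```text
ee_pos: [0.403, 0.3214, 0.0214]
ft_force: [0.1, -0.6, -0.5]
width: 0.0824
grip_force: 0.0
t 11.0 pos [0.404, 0.3222, 0.2441] yaw 112.8 tilt 0.29 w 0.0874 grip 0.0 F [0.5082, -0.0012, -0.5786] q7 1.21
turn 0.171 | shift now [-0.0639, -0.1734, -0.0359] | after turn [-0.0925, -0.16, -0.0358]
wrist {'px': (319, 167), 'rect': (400, 318), 'cen': [398.0, 317.0], 'size': (94, 53), 'deg': 22.8, 'area': 3508}
wrist {'px': (319, 167), 'rect': (407, 321), 'cen': [405.0, 320.0], 'size': (103, 58), 'deg': 22.8, 'area': 3508}
wrist {'px': (175, 242), 'rect': (565, 184), 'cen': [552.0, 191.0], 'size': (97, 64), 'deg': 3.3, 'area': 992}
wrist {'px': (143, 255), 'rect': (543, 178), 'cen': [543.0, 179.0], 'size': (38, 8), 'deg': -67.2, 'area': 207}
wrist {'px': (248, 331), 'rect': (596, 313), 'cen': [593.0, 312.0], 'size': (63, 52), 'deg': -67.2, 'area': 1742}
wrist {'px': (32, 126), 'rect': (453, 55), 'cen': [453.0, 55.0], 'size': (58, 57), 'deg': -67.2, 'area': 3249}
top {'px': (195, 222), 'rect': (405, 311), 'cen': [401.0, 307.0], 'size': (99, 56), 'deg': 23.2, 'area': 671}
top {'px': (195, 222), 'rect': (406, 323), 'cen': [401.0, 318.0], 'size': (103, 58), 'deg': 23.2, 'area': 671}
top {'px': (392, 151), 'rect': (586, -165), 'cen': [586.0, -164.0], 'size': (147, 67), 'deg': -22.9, 'area': 1670}
top {'px': (193, 132), 'rect': (607, 303), 'cen': [606.0, 303.0], 'size': (64, 62), 'deg': 46.8, 'area': 581}
top {'px': (241, 149), 'rect': (570, 190), 'cen': [570.0, 190.0], 'size': (49, 35), 'deg': -14.0, 'area': 213}
top {'px': (456, 224), 'rect': (411, -299), 'cen': [410.0, -299.0], 'size': (65, 64), 'deg': 0.0, 'area': 705}
top {'px': (239, 118), 'rect': (643, 199), 'cen': [643.0, 199.0], 'size': (54, 52), 'deg': 28.6, 'area': 438}
top {'px': (330, 189), 'rect': (481, -17), 'cen': [482.0, -17.0], 'size': (68, 68), 'deg': 1.5, 'area': 755}
```

View pics/a_wrist.png

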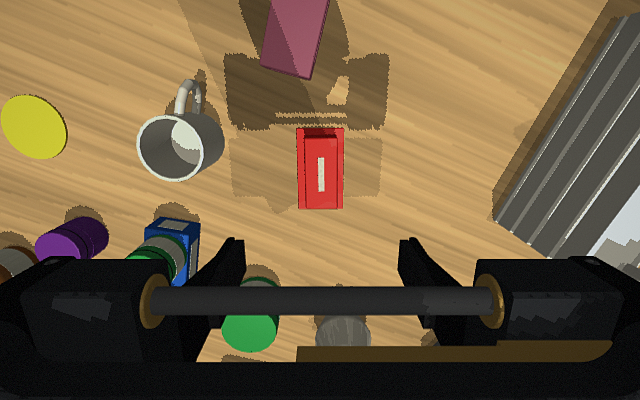

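View pics/a_top.png

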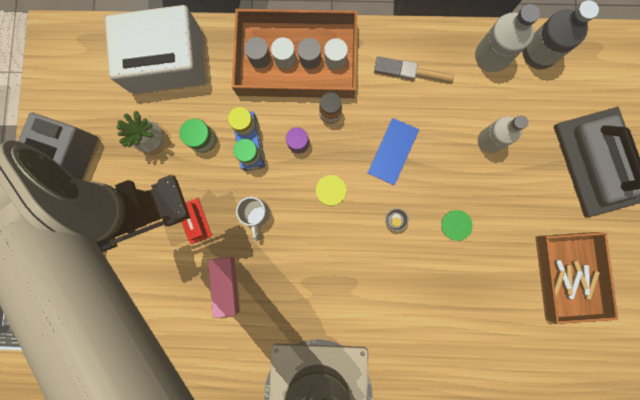

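```bash
python3 -m pendant '[[0,0,-0.018,0.085],[0,0,-0.018,0.085],[-0.03,-0.02,0,0],[-0.03,-0.02,0,0],[-0.03,-0.02,0,0],[-0.03,-0.02,0,0],[-0.03,-0.02,0,0],[-0.02,-0.02,0,0]]' >/dev/null; python3 -m pendant '[[-0.01,-0.03,0,0],[0,-0.01,0,0],[0,0,0,0],[0,0,0,0],[0,0,0,0]]' >/dev/null
python3 go.py .606 .188 .28 103
python3 - <<'E'
from h import *
c=r.camera('wrist');cv2.imwrite('pics/w4.png',c['img'][:,:,::-1])
for b in blobs(c,'green',.097,amin=200,smin=90,vmin=30)+blobs(c,'yellow',.097,amin=200)+blobs(c,'blue',.042,amin=100,vmin=30):print(b)
E
```

```text
t 12.18 pos [0.6137, 0.2076, 0.2766] yaw 103.2 tilt 0.1 w 0.0868 grip 0.0 F [-0.3704, -0.0656, 0.3274] q7 1.46
turn 0.003 | shift now [0.012, -0.0173, -0.0034] | after turn [0.0119, -0.0173, -0.0034]
{'px': (307, 134), 'rect': (570, 182), 'cen': [569.0, 182.0], 'size': (53, 52), 'deg': -13.1, 'area': 2131}
{'px': (405, 192), 'rect': (606, 300), 'cen': [606.0, 300.0], 'size': (70, 63), 'deg': 43.0, 'area': 2836}
{'px': (528, 224), 'rect': (615, 445), 'cen': [610.0, 445.0], 'size': (86, 80), 'deg': -63.7, 'area': 3127}
{'px': (161, 27), 'rect': (506, 29), 'cen': [504.0, 28.0], 'size': (60, 50), 'deg': -76.9, 'area': 3220}
{'px': (307, 204), 'rect': (644, 198), 'cen': [644.0, 198.0], 'size': (53, 51), 'deg': 52.0, 'area': 1697}
{'px': (34, 76), 'rect': (590, -139), 'cen': [584.0, -135.0], 'size': (142, 68), 'deg': -22.9, 'area': 7345}
{'px': (310, 108), 'rect': (551, 178), 'cen': [546.0, 178.0], 'size': (53, 20), 'deg': -78.5, 'area': 300}
{'px': (310, 166), 'rect': (613, 192), 'cen': [613.0, 192.0], 'size': (53, 50), 'deg': -78.3, 'area': 768}
```

View pics/w4.png

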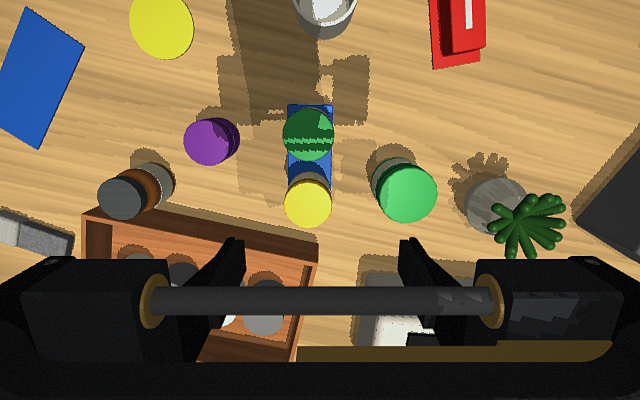

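```bash
python3 go.py .644 .198 .25 102; python3 -m pendant '[[-0.014,-0.008,0.01,0.01],[-0.014,-0.008,0.016,0.01],[0,0,0,0],[0,0,0,0],[0,0,0,0]]' >/dev/null; python3 go.py .644 .198 .062 102
```

```text
t 12.23 pos [0.6137, 0.2078, 0.2769] yaw 103.2 tilt 0.08 w 0.0871 grip 0.0 F [-0.4385, -0.2362, -0.2491] q7 1.46
turn 0.021 | shift now [-0.0273, -0.0165, 0.0268] | after turn [-0.0276, -0.0159, 0.0268]
t 12.65 pos [0.6449, 0.1981, 0.2519] yaw 102.0 tilt 0.04 w 0.0869 grip 0.0 F [-0.4444, -0.5066, -0.4985] q7 1.48
turn 0.0 | shift now [0.0009, -0.0, 0.1899] | after turn [0.0009, -0.0, 0.1899]
```

```bash
python3 -m pendant '[[0,0,0.035,0],[0,0,0.035,0],[0,0,0.035,0],[0,0,0.035,0],[0,0,0.025,0],[0,0,0.015,0],[0,0,0.01,0],[0,0,0,0]]' >/dev/null; python3 -m pendant '[[0,0,0,0],[0,0,0,0],[0,0,0,0],[0,0,0,0],[0,0,0,0],[0,0,0,0],[0,0,0,0],[0,0,0,0]]' 0 20 >/dev/null;python3 -m pendant '[[0,0,0,0],[0,0,0,0]]'
```

```text
time: 14.15
ee_pos: [0.6457, 0.1972, 0.0621]
eef_rot: [-0.104, 0.995, 0.0, 0.0]
ft_force: [-1.9, 1.2, 5.1]
width: 0.0537
grip_force: 20.0
```

```bash
python3 -m pendant '[[0,0,-0.005,0],[0,0,-0.015,0],[0,0,-0.03,0],[0,0,-0.03,0],[0,0,-0.03,0],[0,0,-0.03,0],[0,0,-0.03,0],[0,0,-0.01,0]]' >/dev/null; python3 -m pendant '[[0,0,0,0],[0,0,0,0]]'|egrep 'wid|grip|for'; python3 go.py .494 -.018 .24 102
```

```text
ft_force: [-0.5, -0.1, -2.4]
width: 0.0535
grip_force: 20.0
t 14.98 pos [0.6453, 0.1966, 0.2404] yaw 101.9 tilt 0.05 w 0.0535 grip 20.0 F [-0.5265, -0.0591, -2.3617] q7 1.48
turn -0.001 | shift now [0.1924, -0.1787, 0.0006] | after turn [0.1926, -0.1785, 0.0006]
```

```bash
python3 -m pendant '[[0.01,-0.01,0,0],[0.026,-0.024,0,0],[0.026,-0.024,0,0],[0.026,-0.024,0,0],[0.026,-0.024,0,0],[0.026,-0.024,0,0],[0.026,-0.024,0,0],[0.017,-0.016,0,0]]' >/dev/null; python3 -m pendant '[[0.01,-0.009,0,0],[0,0,0,0],[0,0,0,0],[0,0,0,0]]'|egrep 'wid|grip|for'; python3 go.py .494 -.018 .04 102
python3 - <<'E'
from h import *
c=r.camera('wrist');cv2.imwrite('pics/w5.png',c['img'][:,:,::-1])
E
```

```text
ft_force: [0.7, 0.6, -0.6]
width: 0.0536
grip_force: 20.0
t 15.98 pos [0.494, -0.0167, 0.2407] yaw 102.0 tilt 0.06 w 0.0536 grip 20.0 F [0.7259, 0.6166, -0.6011] q7 1.73
turn 0.001 | shift now [0.0001, -0.0014, 0.2007] | after turn [0.0001, -0.0014, 0.2007]
```

View pics/w5.png

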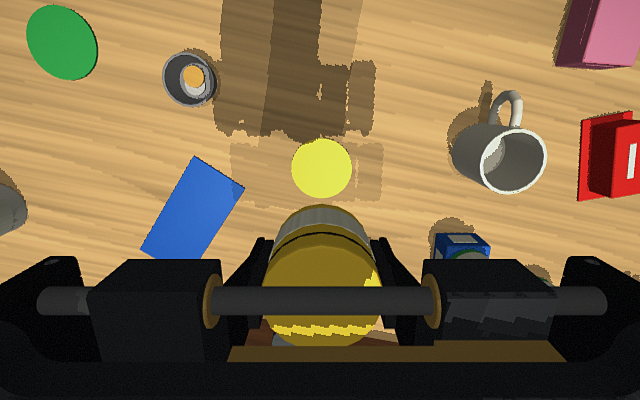

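```bash
python3 - <<'E'
from h import *
c=r.camera('wrist')
for k in('yellow','green','blue'):
  for b in blobs(c,k,.003,amin=900):print(k,b)
E
python3 -m pendant '[[0,-0.001,0.035,0],[0,0,0.035,0],[0,0,0.035,0],[0,0,0.035,0],[0,0,0.025,0],[0,0,0.02,0],[0,0,0.015,0],[0,0,0,0]]' >/dev/null
python3 -m pendant '[[0,0,0.008,0],[0,0,0,0],[0,0,0,0]]'|egrep 'pos|for'
```

```text
yellow {'px': (321, 167), 'rect': (493, -18), 'cen': [493.0, -18.0], 'size': (75, 75), 'deg': -78.0, 'area': 2884}
yellow {'px': (323, 331), 'rect': (735, 41), 'cen': [734.0, 38.0], 'size': (158, 48), 'deg': -72.1, 'area': 1254}
green {'px': (61, 41), 'rect': (415, -330), 'cen': [414.0, -330.0], 'size': (76, 76), 'deg': -0.2, 'area': 4067}
blue {'px': (192, 213), 'rect': (596, -172), 'cen': [587.0, -170.0], 'size': (156, 74), 'deg': -22.9, 'area': 5840}
ee_pos: [0.4944, -0.0189, 0.034]
ft_force: [-0.4, -0.1, -1.6]
grip_force: 20.0
```

```bash
python3 -m pendant '[[0,0,0.004,0],[0,0,0.003,0],[0,0,0.002,0],[0,0,0,0],[0,0,0,0]]'|egrep 'pos|for'; for i in 1 2 3; do python3 -m pendant '[[0,0,0.001,0],[0,0,0,0],[0,0,0,0]]' | egrep 'ee_pos|ft_f'; done
```

```text
ee_pos: [0.4939, -0.0191, 0.0245]
ft_force: [-0.9, 0.7, -2.4]
grip_force: 20.0
ee_pos: [0.4939, -0.0191, 0.0236]
ft_force: [-0.6, -0.1, -1.4]
ee_pos: [0.4941, -0.0191, 0.0229]
ft_force: [-1.6, -0.9, 5.6]
ee_pos: [0.4942, -0.0191, 0.0227]
ft_force: [-7.5, -0.3, 18.1]
```

```bash
python3 -m pendant '[[0,0,-0.0015,0],[0,0,0,0],[0,0,0,0]]' | egrep 'ee_pos|ft_f'; python3 -m pendant '[[0,0,0,0],[0,0,0,0],[0,0,0,0],[0,0,0,0],[0,0,0,0],[0,0,0,0],[0,0,0,0],[0,0,0,0]]' 1 |grep -E 'width|grip';python3 -m pendant '[[0,0,-0.02,0],[0,0,-0.04,0],[0,0,-0.04,0],[0,0,-0.04,0],[0,0,-0.04,0],[0,0,-0.04,0],[0,0,0,0],[0,0,0,0]]' >/dev/null
python3 go.py .570 .182 .25 102
python3 - <<'E'
from h import *
c=r.camera('wrist')
for b in blobs(c,'yellow',.058,amin=900)+blobs(c,'yellow',.003,amin=900):print(b)
E
```

```text
ee_pos: [0.4939, -0.0191, 0.0229]
ft_force: [0.0, 0.3, -2.3]
width: 0.0861
grip_force: 0.0
t 19.75 pos [0.495, -0.0191, 0.2454] yaw 101.9 tilt 0.27 w 0.0871 grip 0.0 F [-0.3307, 0.0922, -1.4403] q7 1.74
turn -0.001 | shift now [-0.1149, 0.1813, -0.0041] | after turn [-0.1151, 0.1811, -0.0041]
{'px': (324, 171), 'rect': (485, -18), 'cen': [488.0, -17.0], 'size': (65, 61), 'deg': -48.8, 'area': 2258}
{'px': (324, 171), 'rect': (497, -15), 'cen': [500.0, -14.0], 'size': (76, 71), 'deg': -48.8, 'area': 2258}
```

```bash
python3 -m pendant '[[-0.016,0.025,0,0],[-0.02,0.032,0,0],[-0.02,0.032,0,0],[-0.02,0.032,0,0],[-0.02,0.032,0,0],[-0.013,0.02,0,0],[-0.006,0.008,0,0],[0,0,0,0]]' >/dev/null
python3 -m pendant '[[0,0,0,0],[0,0,0,0],[0,0,0,0]]' >/dev/null;python3 go.py .570 .182 .25 102
python3 - <<'E'
from h import *
c=r.camera('wrist');cv2.imwrite('pics/w6.png',c['img'][:,:,::-1])
for b in blobs(c,'green',.097,amin=200,smin=90,vmin=30)+blobs(c,'yellow',.058,amin=200)+blobs(c,'yellow',.003,amin=200)+blobs(c,'blue',.042,amin=100,vmin=30):print(b)
E
```

```text
t 20.72 pos [0.5689, 0.1797, 0.2431] yaw 101.8 tilt 0.02 w 0.0872 grip 0.0 F [0.277, 0.22, 0.129] q7 1.43
turn -0.004 | shift now [-0.0015, 0.0021, -0.0069] | after turn [-0.0015, 0.0021, -0.0069]
{'px': (324, 188), 'rect': (568, 182), 'cen': [568.0, 182.0], 'size': (57, 52), 'deg': 13.4, 'area': 2372}
{'px': (429, 234), 'rect': (595, 296), 'cen': [593.0, 297.0], 'size': (73, 55), 'deg': 80.0, 'area': 2362}
{'px': (573, 251), 'rect': (581, 451), 'cen': [582.0, 449.0], 'size': (50, 15), 'deg': -76.1, 'area': 427}
{'px': (152, 68), 'rect': (495, -2), 'cen': [493.0, -6.0], 'size': (86, 64), 'deg': -78.2, 'area': 3643}
{'px': (152, 68), 'rect': (496, -29), 'cen': [495.0, -34.0], 'size': (100, 75), 'deg': -78.2, 'area': 3643}
{'px': (37, 126), 'rect': (585, -138), 'cen': [579.0, -135.0], 'size': (141, 67), 'deg': -22.9, 'area': 7661}
{'px': (323, 154), 'rect': (549, 177), 'cen': [545.0, 176.0], 'size': (53, 27), 'deg': -76.9, 'area': 443}
{'px': (324, 235), 'rect': (637, 197), 'cen': [641.0, 197.0], 'size': (71, 53), 'deg': 11.8, 'area': 2044}
```

View pics/w6.png

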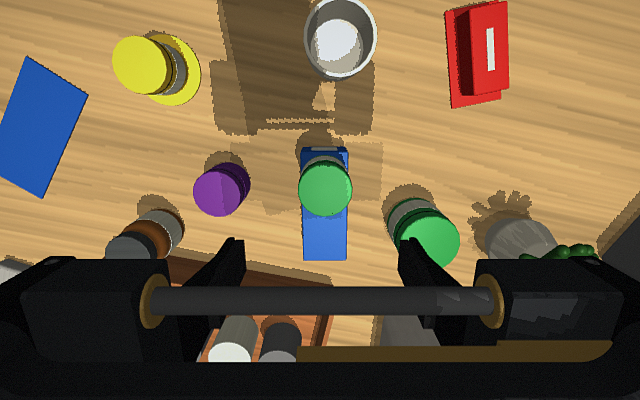

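```bash
python3 -m pendant '[[-0.0015,0.002,0.03,0],[0,0,0.035,0],[0,0,0.035,0],[0,0,0.035,0],[0,0,0.023,0],[0,0,0.015,0],[0,0,0.008,0],[0,0,0,0]]' >/dev/null; python3 -m pendant '[[0,0,0,0],[0,0,0,0],[0,0,0,0],[0,0,0,0],[0,0,0,0],[0,0,0,0],[0,0,0,0],[0,0,0,0]]' 0 20 >/dev/null;python3 -m pendant '[[0,0,0,0],[0,0,0,0]]'
 python3 -m pendant '[[0,0,-0.005,0],[0,0,-0.015,0],[0,0,-0.03,0],[0,0,-0.03,0],[0,0,-0.03,0],[0,0,-0.03,0],[0,0,-0.03,0],[0,0,-0.01,0]]' >/dev/null; python3 -m pendant '[[0,0,0,0],[0,0,0,0]]'|egrep 'wid|grip|for'; python3 go.py .415 -.330 .24 102
```

```text
time: 22.27
ee_pos: [0.5703, 0.184, 0.0624]
eef_rot: [-0.104, 0.995, 0.0, 0.0]
ft_force: [-0.6, -1.8, 5.3]
width: 0.0535
grip_force: 20.0
ft_force: [0.0, 0.3, -2.6]
width: 0.0536
grip_force: 20.0
t 23.1 pos [0.5697, 0.184, 0.2408] yaw 101.9 tilt 0.06 w 0.0536 grip 20.0 F [0.0327, 0.3017, -2.6371] q7 1.43
turn -0.001 | shift now [0.2576, -0.4709, 0.0011] | after turn [0.2582, -0.4706, 0.0011]
```

```bash
python3 -m pendant '[[0,0,0,-0.1],[0,0,0,-0.1],[0,0,0,-0.1],[0,0,0,-0.1],[0,0,0,-0.1],[0,0,0,-0.1],[0,0,0,0],[0,0,0,0]]' |egrep 'wid|grip'; python3 go.py .415 -.330 .24 136.3
```

```text
width: 0.0535
grip_force: 20.0
t 23.77 pos [0.5693, 0.1837, 0.2398] yaw 136.1 tilt 0.19 w 0.0535 grip 20.0 F [0.5588, -0.2189, -2.5348] q7 2.01
turn -0.003 | shift now [0.4773, -0.2448, 0.0009] | after turn [0.478, -0.2434, 0.0009]
```

```bash
python3 -m pendant '[[0,0,0,0.12],[0,0,0,0.12],[0,0,0,0.12],[0,0,0,0.12],[0,0,0,0.12],[0,0,0,0.12],[0,0,0,0.12],[0,0,0,0.12]]' |egrep 'wid|grip';python3 -m pendant '[[0,0,0,0.04],[0,0,0,0],[0,0,0,0]]' |egrep 'wid|grip'; python3 go.py .415 -.330 .24 78.8
```

```text
width: 0.0535
grip_force: 20.0
width: 0.0533
grip_force: 20.0
t 24.68 pos [0.5697, 0.184, 0.2412] yaw 79.0 tilt 0.07 w 0.0533 grip 20.0 F [0.4814, 0.6894, -3.1832] q7 1.04
turn 0.003 | shift now [0.0538, -0.5341, 0.0016] | after turn [0.0519, -0.5343, 0.0016]
```

```bash
python3 -m pendant '[[0.002,-0.02,0,0],[0.0035,-0.035,0,0],[0.0035,-0.035,0,0],[0.0035,-0.035,0,0],[0.0035,-0.035,0,0],[0.0035,-0.035,0,0],[0.0035,-0.035,0,0],[0.0035,-0.035,0,0]]' |egrep 'wid|grip';python3 -m pendant '[[0.0035,-0.035,0,0],[0.0035,-0.035,0,0],[0.0035,-0.035,0,0],[0.0035,-0.035,0,0],[0.0035,-0.035,0,0],[0.0035,-0.035,0,0],[0.0035,-0.035,0,0],[0.002,-0.02,0,0]]' |egrep 'wid|grip'; python3 -m pendant '[[0,-0.004,0,0],[0,0,0,0],[0,0,0,0]]' |egrep 'wid|grip'; python3 go.py .415 -.330 .24 78.8
```

```text
width: 0.0535
grip_force: 20.0
width: 0.0539
grip_force: 20.0
width: 0.0537
grip_force: 20.0
t 26.27 pos [0.4166, -0.3292, 0.2417] yaw 79.1 tilt 0.05 w 0.0537 grip 20.0 F [0.9759, 0.5832, -2.9173] q7 2.04
turn 0.004 | shift now [0.0014, -0.0011, 0.0017] | after turn [0.0014, -0.0011, 0.0017]
```

```bash
python3 - <<'E'
from h import *
c=r.camera('wrist')
for b in blobs(c,'green',.003,amin=900):print(b)
E
python3 -m pendant '[[0.001,-0.001,0.035,0],[0,0,0.035,0],[0,0,0.035,0],[0,0,0.035,0],[0,0,0.025,0],[0,0,0.02,0],[0,0,0.015,0],[0,0,0,0]]' >/dev/null
python3 -m pendant '[[0,0,0.008,0],[0,0,0.004,0],[0,0,0.003,0],[0,0,0.002,0],[0,0,0,0],[0,0,0,0]]'|egrep 'pos|for'; for i in 1 2 ; do python3 -m pendant '[[0,0,0.001,0],[0,0,0,0],[0,0,0,0]]' | egrep 'ee_pos|ft_f'; done
```

```text
{'px': (320, 166), 'rect': (415, -330), 'cen': [414.0, -330.0], 'size': (75, 74), 'deg': -55.3, 'area': 2801}
{'px': (321, 264), 'rect': (543, -355), 'cen': [548.0, -355.0], 'size': (167, 79), 'deg': 79.0, 'area': 4685}
{'px': (321, 328), 'rect': (656, -376), 'cen': [653.0, -375.0], 'size': (165, 54), 'deg': 79.0, 'area': 2853}
ee_pos: [0.4153, -0.331, 0.0254]
ft_force: [-0.2, 0.3, -2.9]
grip_force: 20.0
ee_pos: [0.4151, -0.3309, 0.0241]
ft_force: [0.2, -0.2, -2.6]
ee_pos: [0.4152, -0.331, 0.0234]
ft_force: [-1.9, 1.2, 5.2]
```

Contact. Release, retreat, and head back towards the carton.

```bash
python3 -m pendant '[[0,0,0,0],[0,0,0,0],[0,0,0,0],[0,0,0,0],[0,0,0,0],[0,0,0,0],[0,0,0,0],[0,0,0,0]]' 1 |grep -E 'width|grip';python3 -m pendant '[[0,0,-0.02,0],[0,0,-0.04,0],[0,0,-0.04,0],[0,0,-0.04,0],[0,0,-0.04,0],[0,0,-0.04,0],[0,0,0,0],[0,0,0,0]]' >/dev/null
python3 -m pendant '[[0,0.03,0,0],[0,0.03,0,-0.1],[0,0.03,0,-0.1],[0,0.03,0,-0.1],[0,0.03,0,-0.1],[0,0,0,0],[0,0,0,0],[0,0,0,0]]' >/dev/null
python3 go.py .608 .190 .25 102
python3 - <<'E'
from h import *
c=r.camera('top');cv2.imwrite('pics/t2.png',c['img'][:,:,::-1])
for b in blobs(c,'green',.058,amin=200)+blobs(c,'green',.003,amin=200)+blobs(c,'yellow',.058,amin=200)+blobs(c,'yellow',.003,amin=200)+blobs(c,'blue',.042,amin=200):print(b)
E
```

```text
width: 0.0866
grip_force: 0.0
t 29.98 pos [0.4253, -0.1827, 0.2422] yaw 101.9 tilt 0.07 w 0.0872 grip 0.0 F [-0.3348, 0.1019, 0.6473] q7 2.06
turn -0.002 | shift now [-0.2553, 0.3272, -0.0079] | after turn [-0.2562, 0.3266, -0.0079]
{'px': (193, 132), 'rect': (615, 318), 'cen': [616.0, 317.0], 'size': (64, 63), 'deg': 3.2, 'area': 562}
{'px': (193, 132), 'rect': (629, 338), 'cen': [630.0, 337.0], 'size': (68, 67), 'deg': 3.2, 'area': 562}
{'px': (329, 188), 'rect': (489, -14), 'cen': [490.0, -14.0], 'size': (73, 64), 'deg': -52.1, 'area': 649}
{'px': (329, 188), 'rect': (496, -14), 'cen': [496.0, -14.0], 'size': (77, 68), 'deg': -52.1, 'area': 649}
{'px': (246, 139), 'rect': (606, 191), 'cen': [606.0, 191.0], 'size': (133, 51), 'deg': 11.8, 'area': 1107}
{'px': (392, 151), 'rect': (586, -165), 'cen': [586.0, -165.0], 'size': (147, 68), 'deg': -22.9, 'area': 1680}
```

View pics/t2.png

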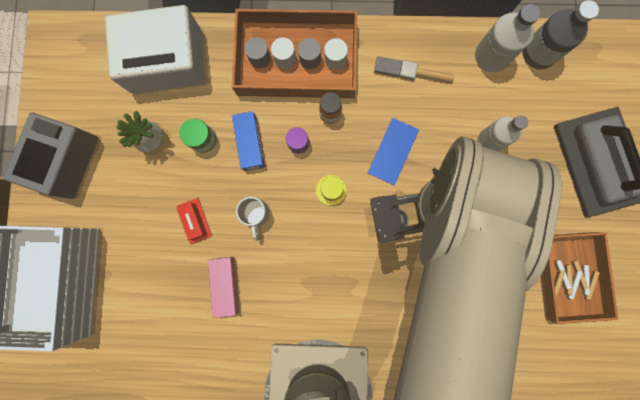

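```bash
python3 -m pendant '[[-0.015,0.02,0,0],[-0.025,0.032,0,0],[-0.025,0.032,0,0],[-0.025,0.032,0,0],[-0.025,0.032,0,0],[-0.025,0.032,0,0],[-0.025,0.032,0,0],[-0.025,0.032,0,0]]' >/dev/null
python3 -m pendant '[[-0.025,0.032,0,0],[-0.025,0.032,0,0],[-0.01,0.01,0,0],[-0.006,0.006,0,0],[0,0,0,0],[0,0,0,0],[0,0,0,0]]' >/dev/null
python3 go.py .608 .190 .25 101.8
python3 - <<'E'
from h import *
c=r.camera('wrist');cv2.imwrite('pics/w7.png',c['img'][:,:,::-1])
for b in blobs(c,'blue',.042,amin=200,vmin=30):print(b)
c=r.camera('scene')
for b in blobs(c,'green',.058,amin=200)+blobs(c,'green',.003,amin=200):print(b)
E
```

```text
t 31.28 pos [0.6094, 0.185, 0.2432] yaw 101.7 tilt 0.05 w 0.0868 grip 0.0 F [0.0463, -0.1623, -0.825] q7 1.47
turn -0.001 | shift now [0.0004, 0.0052, -0.0068] | after turn [0.0004, 0.0052, -0.0068]
{'px': (32, 89), 'rect': (589, -138), 'cen': [581.0, -132.0], 'size': (140, 67), 'deg': -22.9, 'area': 7926}
{'px': (326, 170), 'rect': (606, 190), 'cen': [603.0, 189.0], 'size': (136, 53), 'deg': 12.2, 'area': 5455}
{'px': (449, 201), 'rect': (613, 315), 'cen': [613.0, 315.0], 'size': (70, 63), 'deg': -56.6, 'area': 513}
{'px': (175, 243), 'rect': (439, -331), 'cen': [436.0, -328.0], 'size': (87, 66), 'deg': 26.6, 'area': 546}
{'px': (449, 201), 'rect': (589, 348), 'cen': [590.0, 348.0], 'size': (74, 67), 'deg': -56.6, 'area': 513}
{'px': (175, 243), 'rect': (406, -335), 'cen': [402.0, -332.0], 'size': (92, 70), 'deg': 26.6, 'area': 546}
```

View pics/w7.png

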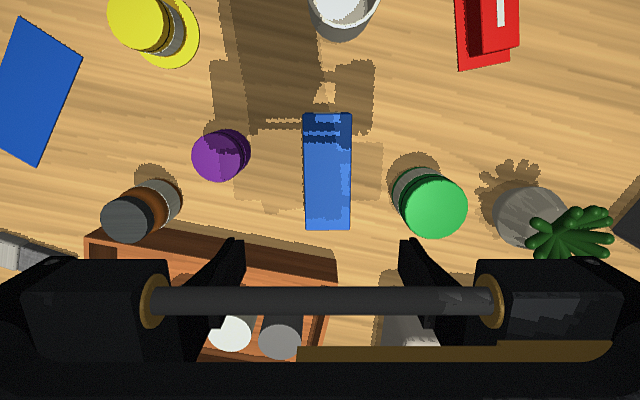

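```bash
python3 -m pendant '[[0.002,0.006,0.03,-0.006],[0,0,0.035,0],[0,0,0.035,0],[0,0,0.035,0],[0,0,0.035,0],[0,0,0.022,0],[0,0,0.015,0],[0,0,0.011,0]]' >/dev/null; python3 -m pendant '[[0,0,0,0],[0,0,0,0],[0,0,0,0]]' >/dev/null; python3 go.py .6065 .190 .025 102.1
```

```text
t 32.3 pos [0.607, 0.1931, 0.0266] yaw 102.3 tilt 0.13 w 0.0867 grip 0.0 F [-0.5148, -0.5186, 0.5461] q7 1.5
turn 0.003 | shift now [0.0012, -0.003, 0.0016] | after turn [0.0012, -0.003, 0.0016]
```

```bash
python3 -m pendant '[[0.001,-0.003,0.001,0],[0,0,0,0],[0,0,0,0],[0,0,0,0],[0,0,0,0],[0,0,0,0],[0,0,0,0],[0,0,0,0]]' 0 40 >/dev/null;python3 -m pendant '[[0,0,0,0],[0,0,0,0],[0,0,0,0]]'
 python3 -m pendant '[[0,0,-0.005,0],[0,0,-0.015,0],[0,0,-0.03,0],[0,0,-0.03,0],[0,0,-0.03,0],[0,0,-0.03,0],[0,0,-0.03,0],[0,0,-0.02,0]]' >/dev/null; python3 -m pendant '[[0,0,0,0],[0,0,0,0]]'|egrep 'wid|grip|for'; python3 go.py .596 -.172 .21 67.1
```

```text
time: 33.22
ee_pos: [0.6057, 0.1901, 0.0241]
eef_rot: [-0.107, 0.994, 0.0, 0.0]
ft_force: [-0.5, 0.7, 1.7]
width: 0.0541
grip_force: 40.0
ft_force: [0.0, -0.0, -6.0]
width: 0.054
grip_force: 40.0
t 34.05 pos [0.6058, 0.1897, 0.214] yaw 102.3 tilt 0.04 w 0.054 grip 40.0 F [0.0111, -0.0397, -5.9704] q7 1.47
turn 0.614 | shift now [0.0864, -0.3514, 0.0039] | after turn [-0.1317, -0.337, 0.004]
```

```bash
python3 -m pendant '[[0,0,0,0.08],[0,0,0,0.1],[0,0,0,0.1],[0,0,0,0.1],[0,0,0,0.1],[0,0,0,0.08],[0,0,0,0.054],[0,0,0,0]]' >/dev/null
python3 -m pendant '[[-0.006,-0.015,0,0],[-0.012,-0.03,0,0],[-0.012,-0.03,0,0],[-0.012,-0.03,0,0],[-0.012,-0.03,0,0],[-0.012,-0.03,0,0],[-0.012,-0.03,0,0],[-0.012,-0.03,0,0]]' >/dev/null
python3 -m pendant '[[-0.012,-0.03,0,0],[-0.012,-0.03,0,0],[-0.012,-0.03,0,0],[-0.01,-0.02,0,0],[-0.006,-0.012,0,0],[0,0,0,0],[0,0,0,0],[0,0,0,0]]' >/dev/null;python3 go.py .596 -.172 .21 67.1
```

```text
t 36.05 pos [0.6016, -0.1832, 0.2132] yaw 67.2 tilt 0.1 w 0.0536 grip 40.0 F [0.9845, 1.2388, -5.0593] q7 1.53
turn 0.002 | shift now [0.0094, 0.0081, 0.0032] | after turn [0.0094, 0.0081, 0.0032]
```

```bash
python3 -m pendant '[[0.009,0.008,0.02,0.002],[0,0,0.03,0],[0,0,0.03,0],[0,0,0.03,0],[0,0,0.025,0],[0,0,0.02,0],[0,0,0.015,0],[0,0,0,0]]' >/dev/null
python3 -m pendant '[[0,0,0,0],[0,0,0,0]]' >/dev/null;python3 go.py .596 -.172 .028 67.1
python3 - <<'E'
from h import *
c=r.camera('wrist');cv2.imwrite('pics/w8.png',c['img'][:,:,::-1])
E
```

```text
t 36.88 pos [0.5972, -0.1733, 0.0452] yaw 67.1 tilt 0.09 w 0.0538 grip 40.0 F [0.2992, 0.2338, -4.0932] q7 1.57
turn -0.001 | shift now [0.0016, 0.0008, 0.0172] | after turn [0.0016, 0.0008, 0.0172]
```

View pics/w8.png

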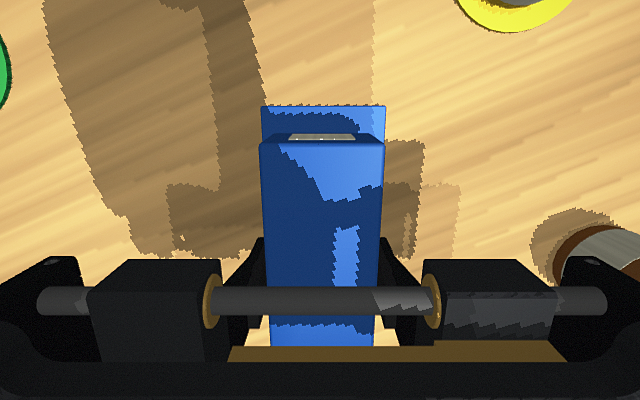

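```bash
python3 - <<'E'
from h import *
c=r.camera('wrist');s=r.read_state();x=R.from_quat(s['eef_rot']).as_matrix()[:2,0]
a=ray(c,[[260.5,106],[385.5,106]],.003);b=ray(c,[[259,143],[385,143]],.063)
print(np.linalg.norm(a[0]-a[1]),a.mean(0)-x*.078,np.linalg.norm(b[0]-b[1]),b.mean(0)-x*.068)
E
python3 -m pendant '[[0.001,0.001,0.007,0],[0,0,0.005,0],[0,0,0.003,0],[0,0,0,0],[0,0,0,0]]'|egrep 'pos|for'; for i in 1 2 3; do python3 -m pendant '[[0,0,0.001,0],[0,0,0,0],[0,0,0,0]]' | egrep 'ee_pos|ft_f'; done
```

```text
0.07334913742645849 [ 0.59611461 -0.17220018] 0.052915612514409224 [ 0.59902463 -0.17419664]
ee_pos: [0.5955, -0.1728, 0.0287]
ft_force: [0.5, 0.3, -4.4]
grip_force: 40.0
ee_pos: [0.5958, -0.1728, 0.0281]
ft_force: [0.7, 1.2, -4.7]
ee_pos: [0.5959, -0.1729, 0.0272]
ft_force: [-0.3, -0.2, -2.8]
ee_pos: [0.596, -0.1729, 0.0271]
ft_force: [-4.1, 1.2, 6.8]
```

Contact reached, offset under 3 mm. Release and retreat, then verify.

```bash
python3 -m pendant '[[0,0,0,0],[0,0,0,0],[0,0,0,0],[0,0,0,0],[0,0,0,0],[0,0,0,0],[0,0,0,0],[0,0,0,0]]' 1 |grep -E 'width|grip';python3 -m pendant '[[0,0,-0.015,0],[0,0,-0.035,0],[0,0,-0.04,0],[0,0,-0.04,0],[0,0,-0.04,0],[0,0,-0.04,0],[0,0,0,0],[0,0,0,0]]' >/dev/null
python3 - <<'E'
from h import *
c=r.camera('wrist');s=r.camera('scene');print(r.read_state()['time'])
for b in blobs(c,'blue',.045,amin=900):print(b)
im=np.vstack([cv2.resize(c['img'],(480,300)),cv2.resize(s['img'][100:330,130:480],(480,300))]);cv2.imwrite('pics/fin.png',im[:,:,::-1])
E
```

```text
width: 0.0861
grip_force: 0.0
39.5833
{'px': (322, 165), 'rect': (591, -170), 'cen': [587.0, -168.0], 'size': (147, 66), 'deg': -22.9, 'area': 7542}
```

View pics/fin.png

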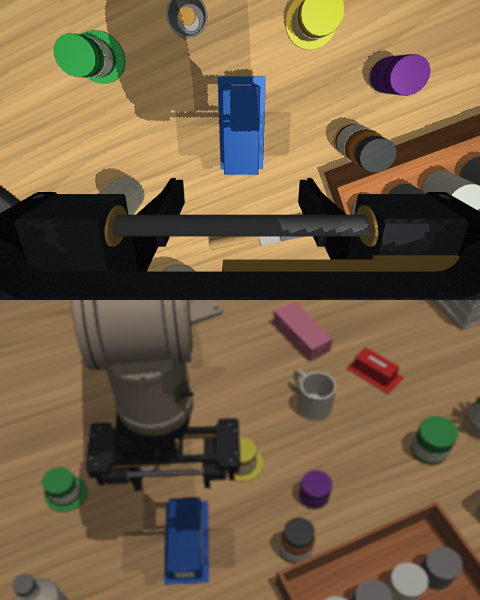

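All four supplies stand on their mats, centred. The mug and jar are where they stood, and the arm is clear.

```bash
python3 -c "
from bench import r
print(r.close_job())"
```

```text
the job is handed in; nothing more can be done
None
```

I moved the red box, both tubs and the blue carton to the mats of their own colours in the required order and handed the job in at about 40 s; by my camera checks they stand upright and centred within a few millimetres, the mug and jar look undisturbed, and the hand-in returned no verdict.

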